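Unlock the lid of a small pressure cooker

ROBOT

A 7-joint arm with a two-finger parallel gripper is mounted at the origin on a cart in front of the work surface, level with it; the furniture and walls round the work are solid. World frame = base frame: x ahead of the robot, y to its left, z up, the work surface at z = 0. Lengths are in m, angles in rad, forces in N, time in s.
With the tool pointing down it reaches from about 0.425 to 0.95 m from the base axis. Payload 4.7 kg.
Tool frame: the origin (TCP) lies at the very end of the fingers, on their centre line; the grasp point (between the pads) lies 19 mm behind it (hold_point_z is the distance from the TCP to the grasp point, in m); z points along the fingers, y is the line along which they close (so a half turn about z gives the same grasp; the last joint's range is limited). The gripper opens to 85 mm and grips with 20 to 120 N. Pads are 22 mm wide; open, the fingers measure 114 mm over their backs; the gripper's body (76 mm by 85 mm) begins 54 mm behind the grasp point. The pads swing forward as they close: fully open they stand 13 mm farther back than shut.
Start: joints at [-1.257, 0.469, -0.049, 1.532, 0.024, 1.141, -0.082], TCP at [0.227, 0.636, 0.231] pointing down, gripper open.
Joint ranges: [-2.59, 2.59], [-0.33, 1.99], [-1.39, 1.29], [0.1, 2.45], [-1.04, 4.18], [0.21, 1.99], [-2.66, 2.66]. Speed limits (rad/s): [2.57, 2.57, 3.14, 3.14, 3.14, 3.14, 3.14].

INTERFACE

Orientations are given as a unit quaternion [w, x, y, z].
In Python, from rig import observe, camera, camera_info, finish_job, hold_point_z gives the robot as it stands.
- The arm moves only by the tool arm_command, never from a script. Its argument "motion" is a list of rows, each a list of 3 entries, a list of its own where there are three numbers: the shift along the world's x, y, z in mm, then the turn about the world's z in degrees, then the closure, from -1 (fully open) to 1 (shut), so that 0 is half open. A call has 1 to 20 rows; each row shifts and turns the commanded pose from where the row before left it; what a row does not reach is not made up. A row lasts 1/10 s, in which the tool goes at most 50 mm and 8.59 degrees, less where a joint would pass 70% of its speed; a pose out of reach is approached as far as the arm can. A call with a gripper value outside its range is refused whole. The fingers move at their own pace and stop on an object; "squeeze" is the grip in N (left out, the last holds). Time passes only in rows, so rows that do not move let the fingers close. It gives the time, the measured TCP pose, the force, the opening and the grip force at its end, in the units of the state.
- observe(): the state, without advancing time (a new reading comes with each control period).
- camera(name): name is "scene" or "top" or "wrist"; returns the picture (384x512x3 uint8, red, green, blue); there is no depth.
- camera_info(name): a dict with "fx", "fy", "cx", "cy" (pixels), "world_to_cam" (4x4, takes a point from world to camera coordinates); the wrist camera has in their place "mount" (4x4, takes a point from camera to tool coordinates, whose origin is the TCP and whose axes are the flange's). Camera axes: x right, y down, z forward; pixel columns grow to the right and rows downward; lengths in m; the calibration is good to about 2 mm. A picture is of the moment at which its call begins: read the wrist's pose just before it. camera_info takes no time and is no camera call.
- finish_job(): hands the job in; it is judged then, once.
The state is a dict: "time": time; "joints": joint angles; "joint_vel": joint speeds; "joint_efforts": joint torques, N m; "eef_pos": TCP position; "ee_rot": TCP orientation; "contact_force": force on the tool from outside, world axes, zero at the start; "ft_torque": the same for the moment, N m; "grip_width": finger opening in m; "grasp_force": force on a finger pad.
Only numpy, scipy, OpenCV 4.12 (cv2) and the standard library are available. Lean on these libraries where they do the work, as an engineer would, in place of code of your own. Each camera call takes 0.05 s, during which the arm holds its last target. There are 200 camera calls.

TASK

The pressure is down, so unlock the lid of the small pressure cooker: slide the catch on the lid all the way back towards the lid's handle, so that its steel tongue leaves the fork on the pot, then turn the lid anticlockwise (seen from above) as far as its stop. Leave it lying loose and level on the pot with the catch back, ready to be lifted off, and leave the things round about where they are.

Things in the scene. Friction and masses are not known exactly. Their poses are not given: they have to be found in the camera images.
- cooker_pot: Steel pressure cooker body, 140 mm across, rim 105 mm above the counter, does not move. Origin: centre of its underside, z up. Black side grips reach 122 mm out along +y and -y; on the +y grip stands a fork of two steel cheeks (100 to 114 mm from the centre, 14 mm apart, tops 119 mm above the counter). Three lugs under the rim hold the lid down.
- cooker_lid: Round steel lid, 170 mm across, 0.45 kg, loose. Origin: centre of its skirt's lower edge, z up, 88 mm above the counter when seated. Closed, its axes match the pot's. Three bayonet tabs lie under the pot's lugs. Catch back, it turns anticlockwise about z: out of the lugs from 0.56 rad, stop at 0.79. Catch locked, it turns under 0.04 rad. 2 mm side play.
- lid_grip (a point): Centre of the lid's black bar handle, on the lid's axis, 52 mm above the lid's origin; axes are the lid's. The bar runs along y: 74 mm long, 16 mm wide (x), 12 mm thick, 20 mm clear under it. Valves at x = -43 and 43, y = -38 mm are lower than the bar.
- catch_button (a point): Centre of the catch's ribbed black thumb button, 14 mm wide (lid's x), 18 mm long (y), 15 mm high, standing on a black housing whose top is 8 mm below this point (36 mm wide, 48 to 95 mm from the centre). Axes are the lid's. It slides along the lid's y: 80 mm from the lid's centre locked, 64 mm fully back.
- catch (a joint): Travel of the catch in m: 0 locked (steel tongue lies in the fork and keeps the lid from turning), 0.016 fully back towards the lid's centre; the tongue is clear of the fork from 0.0135. About 2 N of friction; it stays where it is left.
- teaspoon: Steel teaspoon, 130 x 27 x 11 mm, lying on the counter. Leave it.
- garlic: Garlic bulb, 56 mm, in front on the right of the cooker. Leave it.
- spread_tub: Green and yellow tub, 96 x 137 x 53 mm, at the right. Leave it.
- lime: Lime, 57 x 46 x 45 mm, at the left. Leave it.
- plaid_bag: Tall plaid bag standing behind the work, does not move: 182 x 315 mm, top 351 mm above the counter, its origin (underside) about its middle, its front 60 to 90 mm nearer the robot. Swing the arm over it or pass in front.
- lunch_bag: Black bag behind the cooker, does not move: 221 x 310 mm, top 165 mm above the counter, origin at the middle of its underside, its front 80 to 110 mm nearer the robot.

How it is judged:
By the outcome, as a careful person would: the job done as asked, in the order asked, and still so for the second after the job is handed in, with the robot touching nothing.
It also fails if it takes over 43 s, if anything falls off the work surface, if the arm or the gripper's body presses on something with over 40 N, if the wrist force passes 120 N, or if a joint passes its speed limit or range.

## Working session

There is one attempt and no reset: what is moved stays moved. The work goes in short steps, Python scripts to look and compute and a tool call to move; the robot and the scene stay as the last step left them, time stands still between calls to the robot, and variables do not carry over. Pictures are saved under pics/ and viewed, at most 10 in all, crops included, and the job is handed in when it is done.

Besides the shell and the picture viewer there is one more tool, called after "Call:" as name(argument=value, ...) on one line, values as JSON. arm_command: Moves the arm, as the interface text tells. Its arguments: {"type":"object","properties":{"motion":{"type":"array","items":{"type":"array"}},"squeeze":{"type":"number"}},"required":["motion"]}

```bash
mkdir -p pics
python3 - <<'E'
from rig import *
import cv2
s=observe();print({k:(v if not hasattr(v,'tolist') else v.tolist()) for k,v in s.items()},hold_point_z)
for n in("scene","top"):
    cv2.imwrite(f"pics/{n}0.png",cv2.resize(camera(n)[:,:,::-1],(800,600),interpolation=cv2.INTER_CUBIC))
    print(n,camera_info(n))
print(camera_info("wrist"))
E
```

```text
{'time': 0.0, 'joints': [-1.2569209726959227, 0.4694719534843454, -0.048608856691730686, 1.5337226210426678, 0.024085719752145823, 1.1409790444655243, -0.08228740168463476], 'joint_vel': [-8.261964682356425e-05, 0.0006275808725944523, 0.0006715179254885755, 0.00047481388961101423, -0.001966601147383813, 7.72588050776754e-06, -0.0012121361507348668], 'joint_efforts': [0.00013028904504608363, -51.03043556213379, -0.046353600919246674, -23.771050572395325, 0.01070458529284224, 0.0074164074612781405, -2.063592944523407e-05], 'eef_pos': [0.2266478890878839, 0.6351799549949525, 0.23022873439934508], 'ee_rot': [-0.00014342388415993952, 0.17052449577751697, 0.985352931898752, -0.0009876071823480459], 'contact_force': [-0.44310573198747416, -0.6317554809351579, -0.5958978667548822], 'ft_torque': [0.001535835354197669, 0.03544551191967494, -0.014141412039014964], 'grasp_force': 0.0, 'grip_width': 0.08524686714161651} 0.0187
scene {'fx': 485.1049520655671, 'fy': 485.1049520655671, 'cx': 264.7105610874303, 'cy': 187.25828540752056, 'world_to_cam': array([[ 8.17293242e-01, -5.76221452e-01,  7.706
[... 513 characters left out ...]
.89796034e-01,  2.01348785e-02, -1.41061678e-01,
         5.19604483e-01],
       [ 1.41030485e-01, -2.96797952e-03, -9.90000805e-01,
         1.36466392e+00],
       [ 0.00000000e+00,  0.00000000e+00,  0.00000000e+00,
         1.00000000e+00]])}
{'fx': 322.8407968453873, 'fy': 322.8407968453873, 'cx': 254.30740857948555, 'cy': 191.46716008289633, 'mount': array([[ 1.52969629e-03, -9.49976517e-01, -3.12317592e-01,
         7.98931004e-02],
       [ 9.99998584e-01,  1.67244081e-03, -1.89183646e-04,
        -7.08515673e-04],
       [ 7.02052709e-04, -3.12316860e-01,  9.49977729e-01,
        -1.42809678e-01],
       [ 0.00000000e+00,  0.00000000e+00,  0.00000000e+00,
         1.00000000e+00]])}
```

View pics/scene0.png

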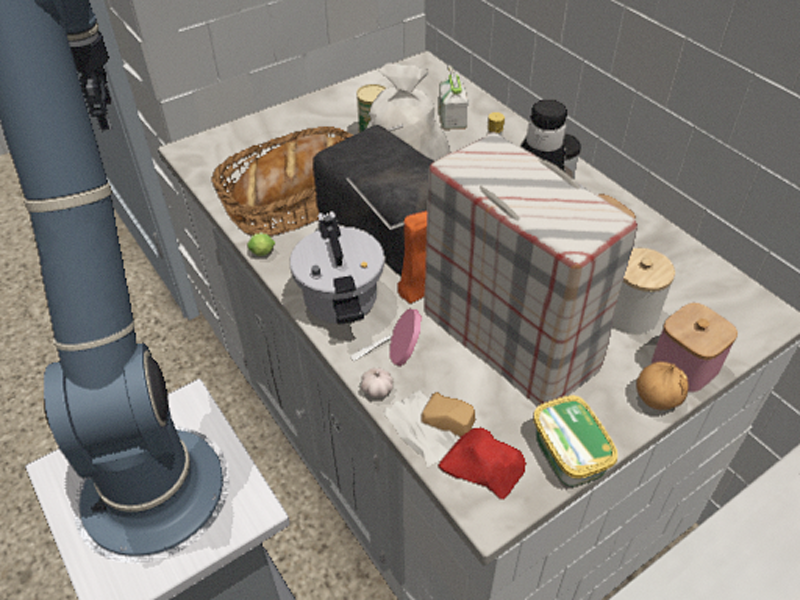

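View pics/top0.png

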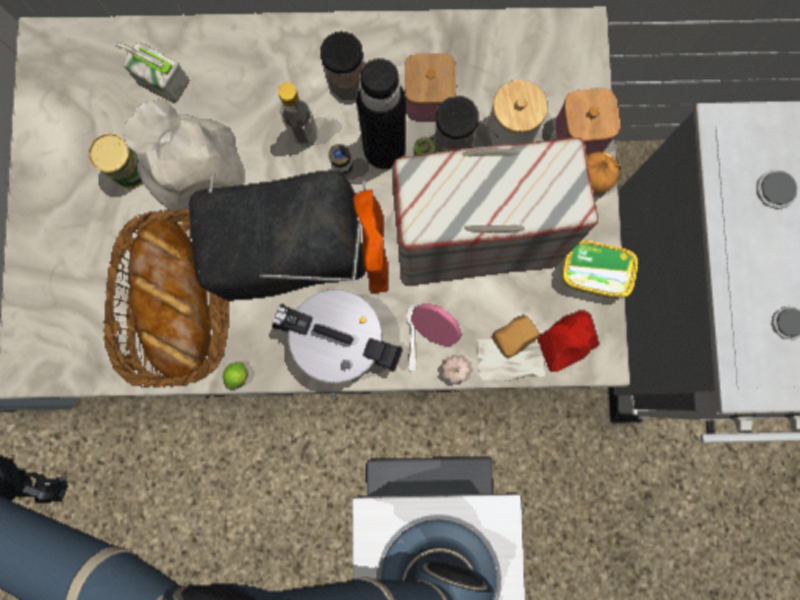

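The lid centre is near (334,337) in the top view, with black parts at (292,319) and (382,352). I need a crop to tell which one is the catch.

Run:
```python
from rig import *
import cv2,numpy as np
a=camera("scene")[125:215,175:255];b=camera("top")[175:255,165:265]
f=lambda im:cv2.resize(im[:,:,::-1],(400,int(400*im.shape[0]/im.shape[1])),interpolation=cv2.INTER_CUBIC)
a,b=f(a),f(b);b=cv2.copyMakeBorder(b,0,a.shape[0]-b.shape[0],0,0,cv2.BORDER_CONSTANT)
cv2.imwrite("pics/crop.png",np.hstack([a,b]));print(a.shape,b.shape)
```

```text
(450, 400, 3) (450, 400, 3)
```

View pics/crop.png

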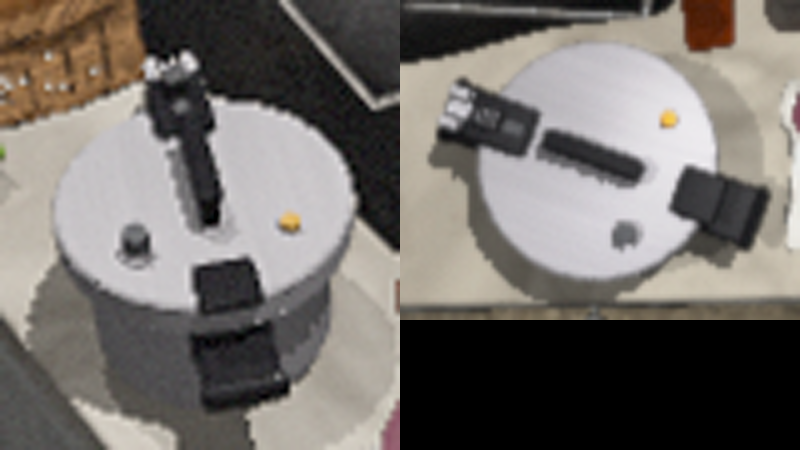

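The catch with its button is at the left end by the fork (right half of the crop, about (488,118), fork at (460,105)). The bar runs from (540,142) to (648,172), and the valves lie on the right (−y) side.

```bash
cat > h.py <<'E'
from rig import *
import numpy as np
from scipy.spatial.transform import Rotation as R
def ray(info,uv,z,T=None):
    "pixel -> world point on plane z; T cam->world"
    if T is None: T=np.linalg.inv(info["world_to_cam"])
    d=T[:3,:3]@[(uv[0]-info["cx"])/info["fx"],(uv[1]-info["cy"])/info["fy"],1]
    return T[:3,3]+d*(z-T[2,3])/d[2]
def wristT(info,s):
    q=s["ee_rot"];T=np.eye(4);T[:3,:3]=R.from_quat([q[1],q[2],q[3],q[0]]).as_matrix();T[:3,3]=s["eef_pos"]
    return T@info["mount"]
E
python3 - <<'E'
from h import *
i=camera_info("top");c=lambda x,y:(165+(x-400)/4,175+y/4)
for n,p,z in[("bar+",c(540,142),.146),("bar-",c(648,172),.146),("fork",c(460,105),.119),("button",c(488,118),.14),("-grip",c(755,240),.09),("lid",c(598,160),.115)]:print(n,ray(i,p,z).round(4))
s=observe();i=camera_info("wrist");q=s["ee_rot"];print(R.from_quat([q[1],q[2],q[3],q[0]]).as_matrix().round(2))
E
```

```text
bar+ [0.4565 0.2114 0.146 ]
bar- [0.4344 0.1377 0.146 ]
fork [0.4865 0.2711 0.119 ]
button [0.4745 0.248  0.14  ]
-grip [0.3895 0.0666 0.09  ]
lid [0.4463 0.175  0.115 ]
[[-0.94  0.34 -0.  ]
 [ 0.34  0.94 -0.  ]
 [-0.   -0.   -1.  ]]
```

Call:
arm_command(motion=[[[20, -42, 0], -8, 0], [[20, -42, 0], -8, 0], [[20, -42, 0], -8, 0], [[20, -42, 0], -8, 0], [[20, -42, 0], -8, 0], [[20, -42, 0], -8, 0], [[20, -42, 0], -8, 0], [[20, -42, 0], -8, 0], [[20, -42, 0], -8, 0], [[20, -42, 0], -8, 0], [[20, -42, 0], -8, 0], [[0, 0, 0], 0, 0], [[0, 0, 0], 0, 0]], squeeze=30)

```text
time: 1.5
eef_pos: [0.4471, 0.1729, 0.2314]
ee_rot: [-0.0, 0.808, 0.589, 0.0]
contact_force: [-0.1, 0.2, -0.2]
grip_width: 0.0427
grasp_force: 0.0
```

Run:
```python
from h import *
import cv2
s=observe();print(s["time"],s["eef_pos"].round(4) if hasattr(s["eef_pos"],'round') else s["eef_pos"],s["ee_rot"],s["joints"],s["grip_width"])
cv2.imwrite("pics/w1.png",cv2.resize(camera("wrist")[:,:,::-1],(800,600),interpolation=cv2.INTER_CUBIC))
np.save("T1.npy",wristT(camera_info("wrist"),s))
```

```text
1.5 [0.4471 0.1729 0.2314] [-1.29762427e-04  8.07806884e-01  5.89447207e-01  1.11556741e-04] [-0.83537029  0.14636084  0.42510368  2.00233693 -0.0715873   1.00675671
 -0.68603062] 0.04273514288992249
```

View pics/w1.png

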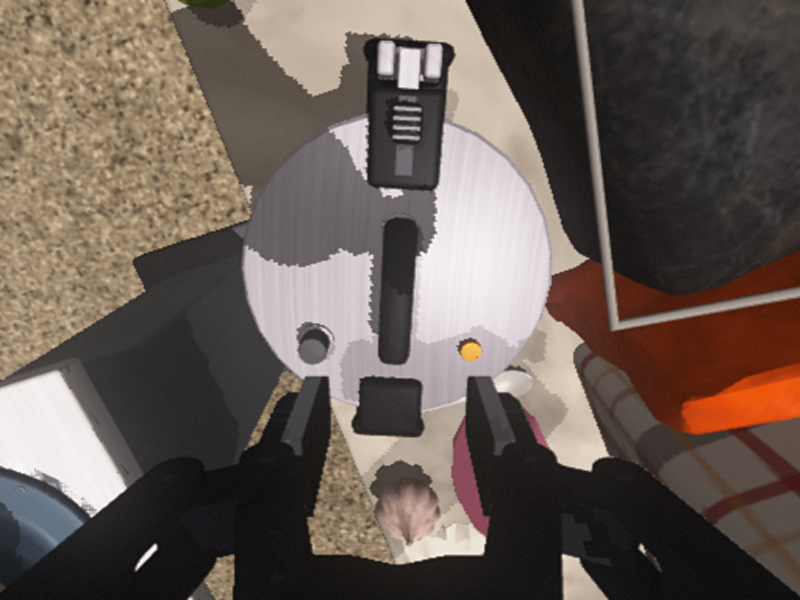

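The wrist view shows the bar's top face from (399,222) to (394,358), the button at (406,122) and the tongue in the fork at (408,70). The housing's inner edge is at (404,187), and the lid disc spans x 243–551.

Run:
```python
from h import *
i=camera_info("wrist");T=np.load("T1.npy");k=512/800
P=lambda x,y,z:ray(i,(x*k,y*k),z,T)[:2]
a,b=P(399,218,.146),P(394,361,.146);c=(a+b)/2;d=a-b
print("bar",a.round(4),b.round(4),"c",c.round(4),"len",np.linalg.norm(d),"yaw",np.degrees(np.arctan2(d[1],d[0]))-90)
e,f=P(374,60,.119),P(443,60,.119);print("fork",((e+f)/2).round(4),np.linalg.norm(e-f),"dirvec",((e+f)/2-c),"yaw",np.degrees(np.arctan2(*((e+f)/2-c)[::-1]))-90,np.linalg.norm((e+f)/2-c))
for z in(.12,.125,.13,.135,.14,.145,.15):
  v=P(406,122,z)-c;w=P(404,187,z)-c;print(z,np.linalg.norm(v).round(4),np.degrees(np.arctan2(v[1],v[0]))-90,np.linalg.norm(w).round(4),np.linalg.norm(P(371,180,z)-P(437,184,z)).round(4))
l=(P(243,262,.112),P(551,262,.112));print("lid",(l[0]+l[1])/2,np.linalg.norm(l[0]-l[1]))
```

```text
bar [0.4611 0.2134] [0.4373 0.1466] c [0.4492 0.18  ] len 0.07098836686719798 yaw -19.621487846169217
fork [0.4861 0.2773] 0.03179537523196734 dirvec [0.03690793 0.09734897] yaw -20.7632299658693 0.10411060377989861
0.12 0.0771 -21.082461757049188 0.0468 0.0326
0.125 0.077 -21.025588011784436 0.0473 0.032
0.13 0.0769 -20.96855802194065 0.0478 0.0313
0.135 0.0768 -20.911371256246497 0.0483 0.0307
0.14 0.0767 -20.854027181755015 0.0488 0.03
0.145 0.0766 -20.79652526384399 0.0492 0.0294
0.15 0.0765 -20.73886496621563 0.0497 0.0287
lid [0.4514893  0.18615356] 0.16455651512244662
```

Call:
arm_command(motion=[[[10, 27, -10], -1, 0], [[10, 27, -10], -1, 0], [[10, 26, -10], -1, 0], [[0, 0, -18], 0, 0], [[0, 0, -18], 0, 0], [[0, 0, 0], 0, 0], [[0, 0, 0], 0, 0]])

```text
time: 2.25
eef_pos: [0.4762, 0.2549, 0.1653]
ee_rot: [-0.0, 0.822, 0.57, -0.0]
contact_force: [0.1, -0.3, 0.4]
grip_width: 0.0422
grasp_force: 0.0
```

Run:
```python
from h import *
import cv2
s=observe();print(s["time"],s["eef_pos"],s["ee_rot"],s["contact_force"],s["grip_width"])
cv2.imwrite("pics/w2.png",cv2.resize(camera("wrist")[:,:,::-1],(800,600),interpolation=cv2.INTER_CUBIC))
np.save("T2.npy",wristT(camera_info("wrist"),s))
```

```text
2.25 [0.47621331 0.25489232 0.16530394] [-1.37698393e-04  8.21669800e-01  5.69963713e-01 -2.93822084e-04] [ 0.11418457 -0.2755701   0.4197883 ] 0.04223001981402484
```

View pics/w2.png

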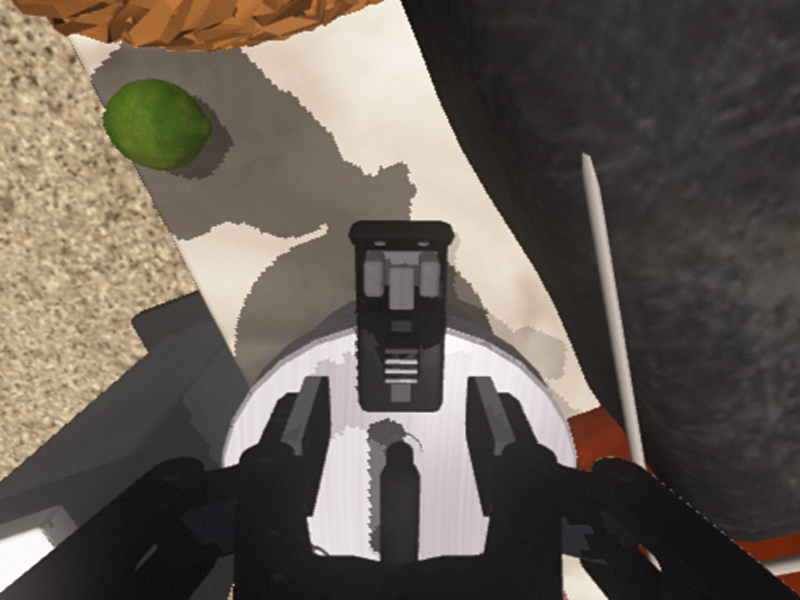

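The button is at (401,366), nearly on the centre line of the fingers (x = 398). The bar's +y end is at (399,443) and the housing's inner end at (400,410).

Run:
```python
from h import *
import cv2
i=camera_info("wrist");K=np.array([[i["fx"],0,i["cx"]],[0,i["fy"],i["cy"]],[0,0,1]]);k=.64
Pm=[K@np.linalg.inv(np.load(f))[:3] for f in("T1.npy","T2.npy")]
for n,a,b in[("button",(406,122),(401,366)),("fork top L",(386,60),(374,272)),("fork R",(433,60),(430,275)),("houseend",(404,187),(400,410)),("bar+",(399,218),(399,443))]:
    X=cv2.triangulatePoints(*Pm,np.array(a,float).reshape(2,1)*k,np.array(b,float).reshape(2,1)*k);print(n,(X[:3]/X[3]).ravel().round(4))
T=np.load("T2.npy");p=ray(i,(401*k,366*k),.138,T);print(p)
s=observe();q=np.load("T2.npy");print(s["eef_pos"])
```

```text
button [0.4767 0.2517 0.1377]
fork top L [0.4764 0.2818 0.1084]
fork R [0.4975 0.2743 0.1142]
houseend [0.4665 0.2233 0.1182]
bar+ [0.4602 0.2093 0.1198]
[0.47686713 0.25172329 0.138     ]
[0.47683669 0.2547952  0.1660061 ]
```

Call:
arm_command(motion=[[[-1, -3, -10], 0, 0.35], [[0, 0, -10], 0, 0.35], [[0, 0, -6], 0, 0.35], [[0, 0, -4], 0, 0.35], [[0, 0, -4], 0, 0.35], [[0, 0, -4], 0, 0.35], [[0, 0, 0], 0, 0.35], [[0, 0, 0], 0, 0.35]])

```text
time: 3.1
eef_pos: [0.4759, 0.2508, 0.1274]
ee_rot: [0.0, 0.822, 0.569, 0.0]
contact_force: [0.4, 0.2, 0.6]
grip_width: 0.0282
grasp_force: 0.0
```

Call:
arm_command(motion=[[[0, 0, 0], 0, 1], [[0, 0, 0], 0, 1], [[0, 0, 0], 0, 1], [[0, 0, 0], 0, 1], [[0, 0, 0], 0, 1]], squeeze=25)

```text
time: 3.6
eef_pos: [0.4761, 0.2509, 0.1276]
ee_rot: [-0.0, 0.822, 0.569, 0.0]
contact_force: [0.3, -0.3, 2.9]
grip_width: 0.0134
grasp_force: 27.8
```

Run:
```python
from h import *
import cv2
s=observe();print(s["contact_force"],s["grip_width"])
cv2.imwrite("pics/w3.png",cv2.resize(camera("wrist")[120:310,150:360,::-1],(630,570),interpolation=cv2.INTER_CUBIC))
```

```text
[ 0.268925   -0.31365567  2.94007948] 0.013353087668504997
```

View pics/w3.png

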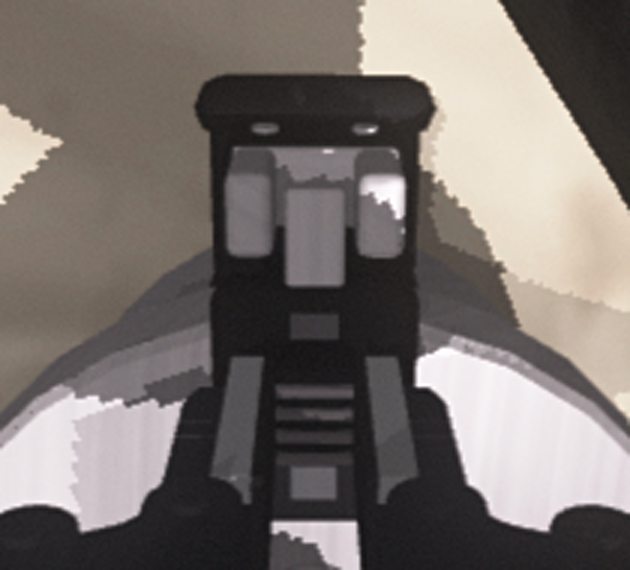

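The button is gripped (13.4 mm opening) and the tongue is in the fork. Next I slide it back along the lid's −y.

Call:
arm_command(motion=[[[-1, -3, 0], 0, 1], [[-1, -3, 0], 0, 1], [[-1, -3, 0], 0, 1], [[-1, -2, 0], 0, 1], [[-1, -3, 0], 0, 1], [[-0.5, -1, 0], 0, 1], [[0, 0, 0], 0, 1], [[0, 0, 0], 0, 1]])

```text
time: 4.45
eef_pos: [0.4707, 0.2361, 0.1276]
ee_rot: [-0.0, 0.822, 0.569, 0.001]
contact_force: [1.1, 4.0, 4.9]
grip_width: 0.0127
grasp_force: 28.1
```

Call:
arm_command(motion=[[[-0.4, -1, 0], 0, 1], [[0, 0, 0], 0, 1], [[-0.4, -1, 0], 0, 1], [[0, 0, 0], 0, 1], [[0, 0, 0], 0, 1]])

```text
time: 4.95
eef_pos: [0.4702, 0.2348, 0.1276]
ee_rot: [-0.0, 0.822, 0.569, 0.001]
contact_force: [1.8, 5.6, 2.8]
grip_width: 0.013
grasp_force: 27.9
```

Call:
arm_command(motion=[[[-0.4, -1, 0], 0, 1], [[0, 0, 0], 0, 1], [[-0.4, -1, 0], 0, 1], [[0, 0, 0], 0, 1], [[0, 0, 0], 0, 1]])

```text
time: 5.45
eef_pos: [0.4701, 0.2346, 0.1278]
ee_rot: [-0.001, 0.822, 0.57, 0.003]
contact_force: [4.0, 9.8, -0.5]
grip_width: 0.0129
grasp_force: 27.6
```

The catch is at its stop: the force rose to 10 N with no further motion. I release, go up and over to the bar, and look.

Call:
arm_command(motion=[[[0.8, 2, 0], 0, 0], [[0, 0, 0], 0, 0], [[0, 0, 0], 0, 0], [[0, 0, 15], 0, 0], [[0, 0, 25], 0, 0], [[-7, -19, 10], 0, 0], [[-7, -19, 0], 0, 0], [[-7, -19, 0], 0, 0], [[0, 0, 0], 0, 0], [[0, 0, 0], 0, 0]])

```text
time: 6.45
eef_pos: [0.4483, 0.1762, 0.1771]
ee_rot: [-0.0, 0.823, 0.569, -0.0]
contact_force: [0.5, -0.1, -0.6]
grip_width: 0.0426
grasp_force: 0.0
```

Run:
```python
from h import *
import cv2
s=observe();print(s["time"],s["eef_pos"],s["ee_rot"],s["contact_force"],s["grip_width"])
cv2.imwrite("pics/w4.png",cv2.resize(camera("wrist")[:,:,::-1],(800,600),interpolation=cv2.INTER_CUBIC))
np.save("T4.npy",wristT(camera_info("wrist"),s))
```

```text
6.45 [0.44825227 0.1762431  0.17707333] [-1.16796153e-04  8.22647880e-01  5.68551137e-01 -2.38191864e-04] [ 0.5395812  -0.14536071 -0.63014984] 0.0425927089659927
```

View pics/w4.png

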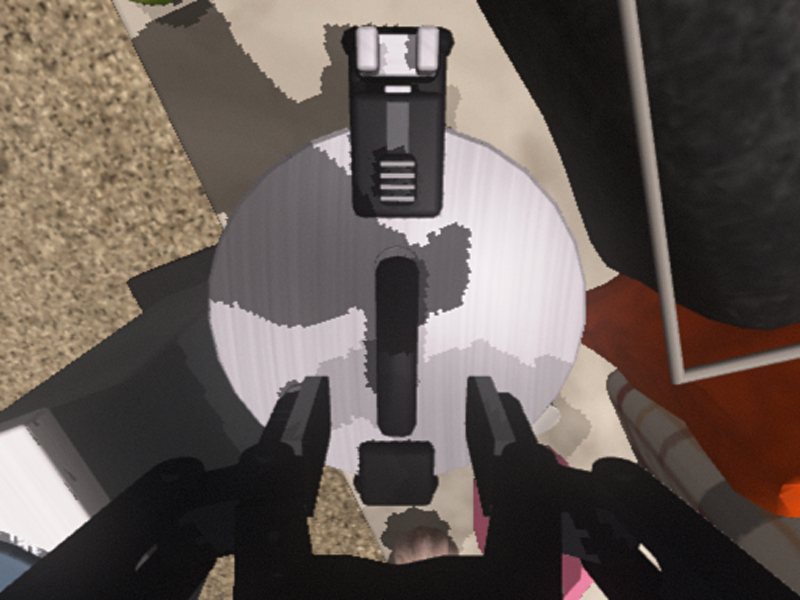

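The catch is fully back (button at (397,180), fork empty, tongue tip at (398,90)). The bar runs from (397,257) to (397,435), in line with the fingers.

Run:
```python
from h import *
i=camera_info("wrist");T=np.load("T4.npy");k=.64
for z in(.146,.14):
  a,b=[ray(i,(397*k,y*k),z,T) for y in(257,435)];print(a,b,(a+b)/2,np.linalg.norm(a-b))
l=[ray(i,(x*k,300*k),.105,T) for x in(208,586)];print((l[0]+l[1])/2,np.linalg.norm(l[0]-l[1]))
```

```text
[0.46179448 0.21155255 0.146     ] [0.43621156 0.14358545 0.146     ] [0.44900302 0.177569   0.146     ] 0.07262239200964533
[0.46128525 0.21021109 0.14      ] [0.43481947 0.13989846 0.14      ] [0.44805236 0.17505478 0.14      ] 0.07512857585918409
[0.4513506  0.18388434 0.105     ] 0.1696057843394573
```

Call:
arm_command(motion=[[[0, 0, -15], 0, 0], [[0, 0, -15], 0, 0], [[0, 0, -12], 0, 0], [[0, 0, -8], 0, 0], [[0, 0, -4], 0, 0], [[0, 0, 0], 0, 1], [[0, 0, 0], 0, 1], [[0, 0, 0], 0, 1], [[0, 0, 0], 0, 1], [[0, 0, 0], 0, 1], [[0, 0, 0], 0, 1]], squeeze=50)

```text
time: 7.6
eef_pos: [0.4488, 0.1771, 0.1237]
ee_rot: [-0.0, 0.822, 0.569, 0.001]
contact_force: [-1.2, 1.8, 1.6]
grip_width: 0.0152
grasp_force: 49.7
```

Gripped. I turn in moderate steps, stopping short to check.

Call:
arm_command(motion=[[[0, 0, 0], 2, 1], [[0, 0, 0], 3, 1], [[0, 0, 0], 3, 1], [[0, 0, 0], 3, 1], [[0, 0, 0], 3, 1], [[0, 0, 0], 3, 1], [[0, 0, 0], 3, 1], [[0, 0, 0], 0, 1]])

```text
time: 8.4
eef_pos: [0.4486, 0.1771, 0.1237]
ee_rot: [-0.0, 0.711, 0.703, 0.0]
contact_force: [-2.0, 1.6, 2.6]
grip_width: 0.0152
grasp_force: 49.9
```

Run:
```python
from rig import *
s=observe();print(s["contact_force"],s["ft_torque"],s["joints"])
```

```text
[-2.01095909  1.62896306  2.63854959] [ 0.32652112  0.33698312 -0.02163244] [-0.72998407  0.2970033   0.31921137  2.10635936 -0.13536795  0.75648228
 -0.33666538]
```

Call:
arm_command(motion=[[[0, 0, 0], 3, 1], [[0, 0, 0], 3, 1], [[0, 0, 0], 3, 1], [[0, 0, 0], 3, 1], [[0, 0, 0], 3, 1], [[0, 0, 0], 3, 1], [[0, 0, 0], 3, 1], [[0, 0, 0], 2, 1], [[0, 0, 0], 0, 1], [[0, 0, 0], 0, 1]])

```text
time: 9.4
eef_pos: [0.4486, 0.1771, 0.1237]
ee_rot: [-0.0, 0.557, 0.83, 0.0]
contact_force: [-2.0, 1.6, 4.4]
grip_width: 0.0146
grasp_force: 50.1
```

Run:
```python
from rig import *
s=observe();print(s["contact_force"],s["ft_torque"],s["joints"][6])
```

```text
[-1.95867308  1.6224191   4.43987461] [ 0.41129503  0.41277257 -0.18527996] 0.025573933180437936
```

Call:
arm_command(motion=[[[0, 0, 0], 1, 1], [[0, 0, 0], 1, 1], [[0, 0, 0], 1, 1], [[0, 0, 0], 0, 1], [[0, 0, 0], 0, 1]])

```text
time: 9.9
eef_pos: [0.4487, 0.1772, 0.1237]
ee_rot: [-0.0, 0.535, 0.845, 0.001]
contact_force: [-1.8, 2.5, 5.6]
grip_width: 0.015
grasp_force: 50.3
```

Run:
```python
from rig import *
import math
s=observe();q=s["ee_rot"];print(s["contact_force"],s["ft_torque"],math.degrees(2*math.atan2(q[2],q[1])))
```

```text
[-1.79712795  2.45299864  5.55958137] [ 0.43464054  0.37361575 -0.44762277] 115.24541495646156
```

Call:
arm_command(motion=[[[0, 0, 0], 1, 1], [[0, 0, 0], 1, 1], [[0, 0, 0], 0, 1], [[0, 0, 0], 0, 1]])

```text
time: 10.3
eef_pos: [0.4487, 0.1772, 0.1237]
ee_rot: [-0.001, 0.522, 0.853, 0.001]
contact_force: [-1.6, 2.5, 4.8]
grip_width: 0.0153
grasp_force: 55.7
```

Run:
```python
from rig import *
import math
s=observe();q=s["ee_rot"];print(s["contact_force"],s["ft_torque"],math.degrees(2*math.atan2(q[2],q[1])))
```

```text
[-1.62973196  2.46043161  4.80207475] [ 0.54534889  0.48015776 -1.19139153] 117.0391121410093
```

The torque rises sharply (1.2 N m), so the lid is at its stop. I relax the twist slightly, release and lift clear.

Call:
arm_command(motion=[[[0, 0, 0], -1.5, 1], [[0, 0, 0], 0, 0], [[0, 0, 0], 0, 0], [[0, 0, 0], 0, 0], [[0, 0, 0], 0, 0], [[0, 0, 10], 0, 0], [[0, 0, 20], 0, 0], [[0, 0, 30], 0, 0], [[0, 0, 40], 0, 0], [[0, 0, 0], 0, 0], [[0, 0, 0], 0, 0]])

```text
time: 11.4
eef_pos: [0.4491, 0.1769, 0.2247]
ee_rot: [0.001, 0.531, 0.847, 0.001]
contact_force: [-0.9, -0.3, -0.2]
grip_width: 0.0425
grasp_force: 0.0
```

Run:
```python
from h import *
import cv2
s=observe();print(s["time"],s["eef_pos"],s["ee_rot"],s["contact_force"],s["grip_width"])
cv2.imwrite("pics/w5.png",cv2.resize(camera("wrist")[:,:,::-1],(800,600),interpolation=cv2.INTER_CUBIC))
np.save("T5.npy",wristT(camera_info("wrist"),s))
```

```text
11.4 [0.44908316 0.1769344  0.2247429 ] [6.69551135e-04 5.30922230e-01 8.47419198e-01 1.35670881e-03] [-0.86496101 -0.33300359 -0.19975975] 0.04249771955556596
```

View pics/w5.png

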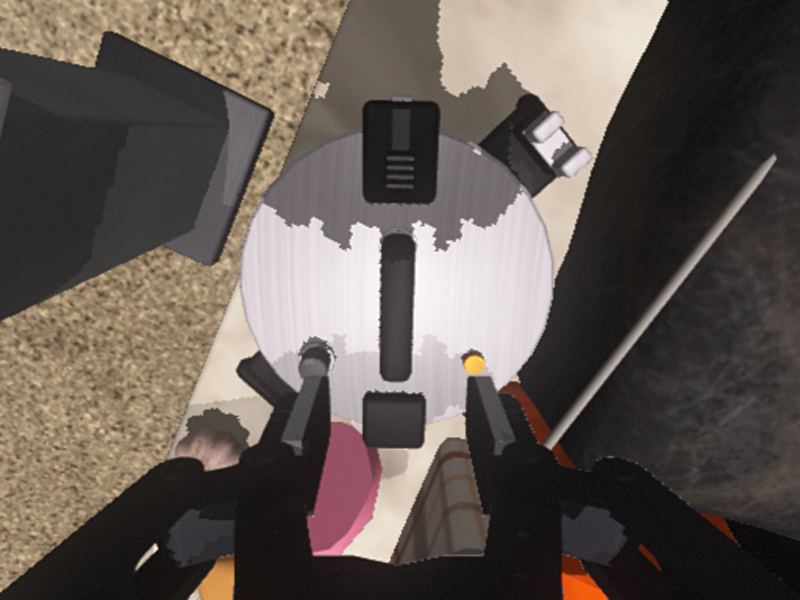

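The lid has turned about 46° from the fork (now at (555,145)) and lies level. The catch is still back (button at (400,172)), and the gripper is clear.

```bash
python3 -c "
from rig import *
print(finish_job())"
```

```text
the job is handed in; nothing more can be done
None
```

The cooker is unlocked and the job is handed in: the catch is fully back, the lid is turned anticlockwise about 46° to its stop and lies loose and level on the pot, and the robot finished clear of it after about 11.5 s; no verdict was returned.

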